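Put the foraging egg away in the free bay of the lazy Susan

TASK

Put the yellow foraging egg away in the one free bay of the lazy Susan under the glass shelf: turn the lazy Susan round gently until its free bay is squarely at the front, out from under the glass, and stand the egg on its cap in the middle of that bay. Leave the cups, the bell and the ring in their own bays, nothing tipped over; do not knock the glass shelf or disturb the dish.

Things in the scene. Friction and masses are not known exactly. Their poses are not given: they have to be found in the camera images.
- tray (a joint): Turn of the lazy Susan's tray about its upright axle: 0 at the start, grows counter-clockwise seen from above, no end stops. It turns lightly (a push of about 1 N at the rim) and stops by itself soon after it is let go.
- hub (a point): On the tray's axle, at the height of the bays' floor (26 mm above the counter). The bamboo tray is 304 mm across; its rim stands 22 mm above the bay floor. Two straight dividers, 6 mm thick and 50 mm high above the bay floor, cross at the axle at right angles, reach to the rim and part the tray into four equal quarter-circle bays. A round post of 22 mm across, 56 mm high stands where they cross.
- bay_a (a point): Middle of the floor of bay a: on the bay's centre line, 88 mm from the axle, turning with the tray. The dividers stand 45 degrees to either side of that line. Three bays hold one thing each and one is free; which one is free differs from start to start.
- bay_b (a point): Middle of the floor of bay b, the next counter-clockwise from bay a, 88 mm from the axle, turning with the tray.
- bay_c (a point): Middle of the floor of bay c, opposite bay a, 88 mm from the axle, turning with the tray.
- bay_d (a point): Middle of the floor of bay d, opposite bay b, 88 mm from the axle, turning with the tray.
- front (a point): Fixed point of the corner shelf, 88 mm straight in front of the axle (towards the robot) at bay floor height: the middle of the free bay belongs here at the end.
- glass_edge (a point): Middle of the front edge of the corner shelf's glass, on its top face, 185 mm above the counter. The glass is fixed, 8 mm thick, clear greenish, 470 mm wide and 240 mm deep, reaching from this edge away from the robot over the back of the lazy Susan; this edge lies 65 mm behind the axle. x axis: straight back, y axis: to the left along the edge. Steel posts of 14 mm carry it, all of them behind the edge and outside the tray.
- egg_center (a point): Centre, half-way up, of the hard plastic foraging egg: yellow, 84 mm high, standing upright on its flat ribbed blue twist cap (52 mm across, 16 mm high); its sides are straight and 57 mm across from 30 to 48 mm above its foot, where it is best gripped. The centre lies 42 mm above its foot; z axis points up to the egg's rounded tip. About 90 g. It starts on the counter to the left or right of the lazy Susan.
- egg: The same egg; origin at the middle of its foot.
- cups_center (a point): Centre, half-way up, of the nested set of green plastic stacking cups: 77 mm across, 62 mm high, standing loose in one of the bays.
- bell_center (a point): Centre of the small aluminium bell with a wire loop: 68 mm across its mouth, 66 mm high, standing loose on its mouth in one of the bays; the point is 30 mm above its mouth.
- ring_center (a point): Centre of the pink acrylic ring: 76 mm across, 13 mm thick, lying flat and loose in one of the bays.
- dish_center (a point): Centre, half-way up, of the white ceramic dish: 112 mm across, 36 mm high, on the counter on the other side of the lazy Susan from the egg.
- corner_shelf: The glass corner shelf with its four steel posts; origin on the counter under the axle of the lazy Susan.
Not all that is in view belongs to the job. What is meant by the part that bears ring_center is not green or red, and is the smaller of those in its own colour.

How it is judged (in metres and radians):
At the end, for the whole second after the job is handed in: The free bay's middle is within 30 mm of the front point; the egg stands released and at rest, within 8 degrees of upright, on its floor within 35 mm of that middle; cups, bell and ring are each in another bay (within 55 mm of its middle); the tray is at rest (((horizontal distance between bay_a and front below 0.03 m and horizontal distance between egg_center and bay_a below 0.035 m and horizontal distance between each of cups_center, bell_center, ring_center and bay_a above 0.065 m) or (horizontal distance between bay_b and front below 0.03 m and horizontal distance between egg_center and bay_b below 0.035 m and horizontal distance between each of cups_center, bell_center, ring_center and bay_b above 0.065 m) or (horizontal distance between bay_c and front below 0.03 m and horizontal distance between egg_center and bay_c below 0.035 m and horizontal distance between each of cups_center, bell_center, ring_center and bay_c above 0.065 m) or (horizontal distance between bay_d and front below 0.03 m and horizontal distance between egg_center and bay_d below 0.035 m and horizontal distance between each of cups_center, bell_center, ring_center and bay_d above 0.065 m)) and z of egg_center in the frame of hub below 0.048 m and angle between egg_center's own z axis and vertical below 0.15 rad and linear speed of egg below 0.03 m/s and velocity of joint tray between -0.05 and 0.05 rad/s and (horizontal distance between cups_center and bay_a below 0.055 m or horizontal distance between cups_center and bay_b below 0.055 m or horizontal distance between cups_center and bay_c below 0.055 m or horizontal distance between cups_center and bay_d below 0.055 m) and (horizontal distance between bell_center and bay_a below 0.055 m or horizontal distance between bell_center and bay_b below 0.055 m or horizontal distance between bell_center and bay_c below 0.055 m or horizontal distance between bell_center and bay_d below 0.055 m) and (horizontal distance between ring_center and bay_a below 0.055 m or horizontal distance between ring_center and bay_b below 0.055 m or horizontal distance between ring_center and bay_c below 0.055 m or horizontal distance between ring_center and bay_d below 0.055 m)); the robot touches nothing.
It fails at once if the lazy Susan is spun faster than 3 rad/s (velocity of joint tray above 3 rad/s or velocity of joint tray below -3 rad/s).
It fails at once if the glass shelf is knocked (more than 8 N) by arm, gripper or egg (contact force between corner_shelf and the arm above 8 N or contact force between corner_shelf and the fingers above 8 N or contact force between corner_shelf and egg above 8 N).
It fails at once if cups, bell or ring are tipped over (more than 35 degrees) or lifted out of their bay (more than 40 mm) (angle between any of cups_center, bell_center, ring_center's own z axis and vertical above 0.6 rad or z of cups_center in the frame of hub above 0.071 m or z of bell_center in the frame of hub above 0.07 m or z of ring_center in the frame of hub above 0.0465 m).
It fails at once if the dish is moved by more than 25 mm (distance of dish_center from where it was at the start of the episode above 0.025 m).
It also fails if it takes over 67 s, if anything falls off the work surface, if the arm or the gripper's body presses on something with over 40 N, if the wrist force passes 120 N, or if a joint passes its speed limit or range.

ROBOT

A 6-joint arm with a two-finger parallel gripper is mounted at the origin on the work surface. World frame = base frame: x ahead of the robot, y to its left, z up, the work surface at z = 0. Lengths are in m, angles in degrees, forces in N, time in s.
With the tool pointing down it reaches from about 0.35 to 0.875 m from the base axis. Payload 4.2 kg.
Tool frame: the origin (TCP) lies midway between the tips of the shut fingers; the grasp point (between the pads) lies 19 mm behind it; x points along the fingers, y is the direction in which the jaws open and shut, and the axes are right-handed (so a half turn about x gives the same grasp; the last joint's range is limited). The gripper opens to 87 mm and grips with 3 to 60 N. Pads are 19 mm wide; open, the fingers measure 117 mm over their backs; the gripper's body (75 mm by 190 mm) begins 51 mm behind the grasp point.
Start: joints at [78.988, 22.042, 0.453, 0, -68.411, -14.817], TCP at [0.272, 0.563, 0.223] pointing down, gripper open.
Joint ranges: [-179.83, 179.83], [-69.29, 118.12], [-61.27, 80.66], [-181.25, 117.63], [-171.15, -9.14], [-177.46, 177.46]. Speed limits (degrees/s): [159.86, 159.86, 180, 180, 180, 180].

INTERFACE

Orientations are given as a 3x3 rotation matrix whose columns are the frame's x, y, z axes.
In Python, from station import r gives the robot as it stands.
- The arm moves only by the tool play_rows, never from a script. Its argument "plan" is a list that holds one entry, the list of rows, each a list of 6 numbers: the shift along the tool's x, y, z in cm, then the turn, a rotation vector about the tool's x, y, z in units of 10 degrees (1.0 is 10 degrees). A call has 1 to 5 rows; each row is the pose to reach, as a shift and turn from the pose commanded when the call began, along the tool's axes at that moment; what a row does not reach only later rows make up. A row lasts 1/8 s, in which the tool goes at most 62.5 mm and 10.7 degrees, less where a joint would pass 70% of its speed; a pose out of reach is approached as far as the arm can. A call with a gripper value outside its range is refused whole. "hand" is the opening, from 0 (shut) to 1 (fully open), set as the call begins (left out, the last holds). The fingers move at their own pace and stop on an object; the grip force is fixed at half the most. Time passes only in rows, so rows that repeat a pose let the fingers close. It gives the time, the measured TCP pose, the force and the opening at its end, in the units of the state.
- r.sense(): the state, without advancing time (a new reading comes with each control period).
- r.capture(name): name is "scene" or "top" or "wrist"; returns (picture, depth): 384x512x3 uint8, blue, green, red; 384x512 float32, m along the optical axis (not along the pixel's ray), 0 where there is no reading.
- r.get_calibration(name): a dict with "vfov" (degrees; the focal length in pixels is half the picture's height over the tangent of half this angle, whatever the lens; pixels are square), "cx", "cy" (the principal point, pixels), "rvec" (rotation vector, rad) and "tvec" (3), from world to camera coordinates, as OpenCV has them. Camera axes: x right, y down, z forward; pixel columns grow to the right and rows downward; lengths in m; the calibration is good to about 2 mm. A picture is of the moment at which its call begins: read the wrist's pose just before it. get_calibration takes no time and is no camera call; for the wrist camera it gives the pose at the moment of the call.
- r.finish_job(): hands the job in, once; it reports no verdict.
The state is a dict: "time_s": time; "joints": joint angles; "joint_velocities": joint speeds; "effort": joint torques, N m; "tcp_pos": TCP position; "ee_rot": TCP orientation; "wrist_force": force on the tool from outside, world axes, zero at the start; "moment": the same for the moment, N m; "gripper_width": opening from 0.0 (shut) to 1.0 (fully open).
Only numpy, scipy, OpenCV 4.12 (cv2) and the standard library are available. Lean on these libraries where they do the work, as an engineer would, in place of code of your own. Each camera call takes 0.05 s, during which the arm holds its last target.

## Working session

There is one attempt and no reset: what is moved stays moved. The work goes in short steps, Python scripts to look and compute and a tool call to move; the robot and the scene stay as the last step left them, time stands still between calls to the robot, and variables do not carry over. Pictures are saved under pics/ and viewed, and the job is handed in when it is done.

Besides the shell and the picture viewer there is one more tool, called after "Request:" as name(argument=value, ...) on one line, values as JSON. play_rows: Moves the arm, as the interface text tells. Its arguments: {"type":"object","properties":{"plan":{"type":"array","items":{"type":"array","items":{"type":"array","items":{"type":"number"}}}},"hand":{"type":"number"}},"required":["plan"]}

```bash
ls; mkdir -p pics
cat > h.py <<'E'
import numpy as np, cv2
from station import r
def cal(n):
    c=r.get_calibration(n); R=cv2.Rodrigues(np.array(c['rvec'],float))[0]; t=np.array(c['tvec'],float).ravel()
    f=192/np.tan(np.radians(c['vfov'])/2); return R,t,f,c['cx'],c['cy']
def cloud(d,C):
    R,t,f,cx,cy=C
    v,u=np.mgrid[0:384,0:512]
    P=np.stack([(u-cx)/f*d,(v-cy)/f*d,d],-1)
    return (P-t)@R
def px(p,C):
    R,t,f,cx,cy=C
    q=R@np.array(p)+t; return q[0]/q[2]*f+cx,q[1]/q[2]*f+cy
def ray(u,v,z,C):
    R,t,f,cx,cy=C
    o=-R.T@t; d=R.T@np.array([(u-cx)/f,(v-cy)/f,1]); return o+d*(z-o[2])/d[2]
E
python3 - <<'E'
from h import *
print(r.sense())
for n in ("scene","top","wrist"):
    C=cal(n); p,d=r.capture(n); np.savez(f'pics/{n}0.npz',p=p,d=d,R=C[0],t=C[1],k=np.array(C[2:]))
    cv2.imwrite(f'pics/{n}0.png',cv2.resize(p,(768,576)))
    print(n,C, (d==0).mean(), r.get_calibration(n))
E
```

```text
pics
{'time_s': 0.0, 'joints': array([ 7.89888522e+01,  2.20912035e+01,  3.79437733e-01, -2.84673501e-02,
       -6.84110068e+01, -1.48166150e+01]), 'joint_velocities': array([ 0.04473869, -0.07414644,  0.03060898, -0.08445474, -0.03893907,
       -0.07970762]), 'effort': array([-9.93902286e-04, -3.90662169e+01,  1.87403387e+01,  4.21998248e+00,
        1.10319440e-02, -1.91099930e-04]), 'tcp_pos': array([0.27201409, 0.56203105, 0.22145396]), 'ee_rot': array([[-8.62752117e-04, -4.35831346e-01, -9.00027940e-01],
       [-2.01505394e-03, -9.00025690e-01,  4.35832189e-01],
       [-9.99997598e-01,  2.18961999e-03, -1.01724601e-04]]), 'wrist_force': array([ 0.37809989,  0.69669993, -0.61901001]), 'moment': array([-0.008251  ,  0.02606958,  0.02483418]), 'gripper_width': 1.0015222697469235}
scene (array([[-0.63361607,  0.77357875,  0.0103247 ],
       [ 0.63000078,  0.52366943, -0.57347131],
       [-0.44903195, -0.35685606, -0.81916058]]), array([ 0.27451518, -0.22617654,  1.47146388]), np.float64(355.04430022431137), 257.2796693183427, 187.99423237449713) 0.0040130615234375 {'vfov': 56.
[... 435 characters left out ...]
6839284) 0.004018147786458333 {'vfov': 53.467188545269174, 'cx': 257.8761492434332, 'cy': 195.097376839284, 'rvec': array([ 2.13141659, -2.13654544,  0.19684302]), 'tvec': array([0.04208865, 0.47665948, 1.08923615])}
wrist (array([[-0.43593145, -0.89997749,  0.00207248],
       [-0.86499765,  0.41962147,  0.27513067],
       [-0.24848107,  0.11814542, -0.96140461]]), array([ 0.62452932, -0.03373245,  0.39106724]), np.float64(325.10629156836956), 253.73886955632406, 192.8817546333449) 0.004170735677083333 {'vfov': 61.13016565467099, 'cx': 253.73886955632406, 'cy': 192.8817546333449, 'rvec': array([-1.57788813,  2.51815234,  0.35179002]), 'tvec': array([ 0.62468298, -0.03369741,  0.39103537])}
```

View pics/top0.png

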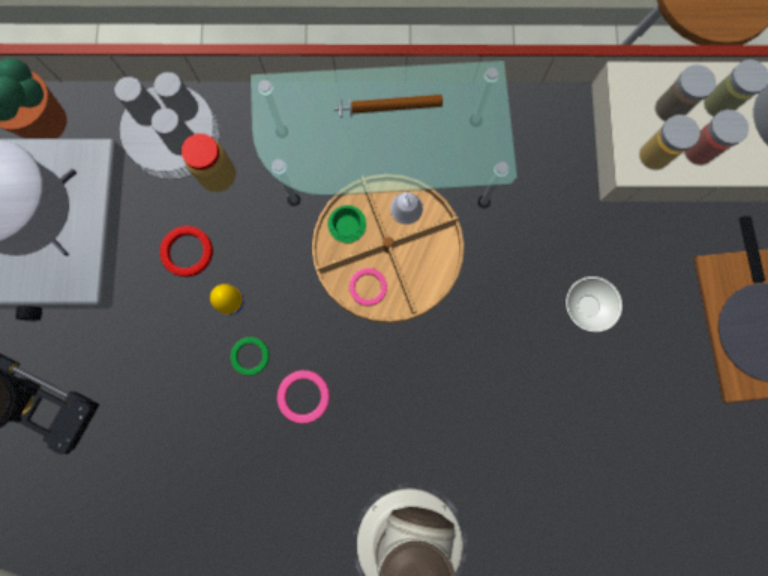

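View pics/scene0.png

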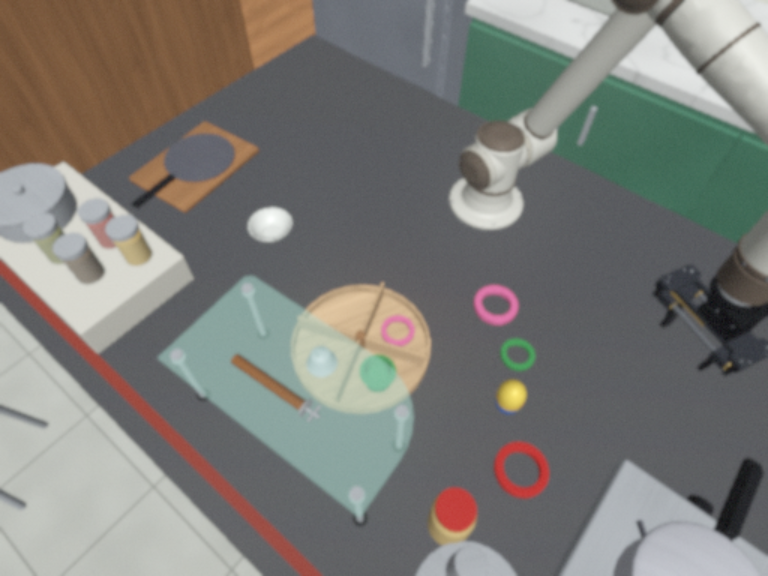

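View pics/wrist0.png

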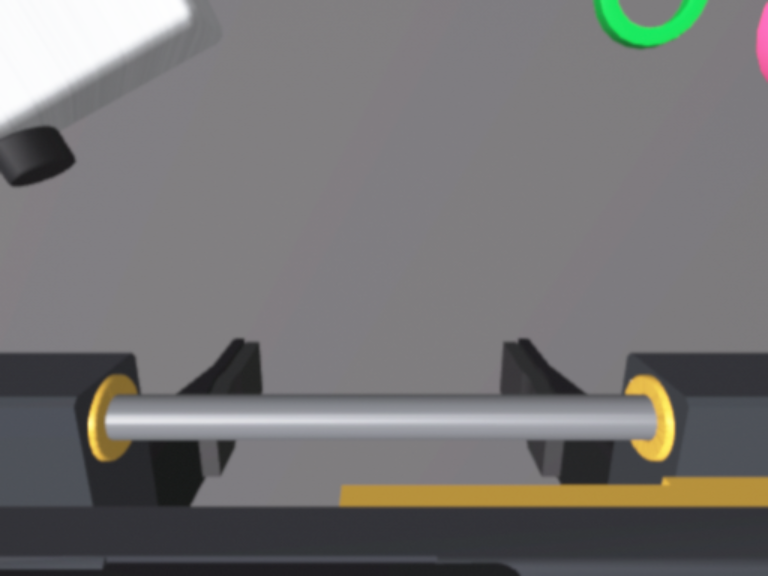

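The free bay is at front-right: the divider ends are near (458,222) and (413,312) in the enlarged top view. The small pink ring is front-left, the cups back-left and the bell back-right. The egg is at about (226,298) and the dish at (594,304). Next I'll measure these.

```bash
python3 - <<'E'
from h import *
from scipy.optimize import least_squares
z=np.load('pics/top0.npz'); p,d=z['p'],z['d']; C=(z['R'],z['t'],*z['k'])
W=cloud(d,C)
c=ray(388/1.5,243/1.5,.082,C); print('hub guess',c)
# rim band points (front half, not beneath glass)
X,Y,Z=W[...,0],W[...,1],W[...,2]
rr=np.hypot(X-c[0],Y-c[1])
m=(rr<.19)&(rr>.12)&(Z>.040)&(Z<.056)&(X<c[0]+.03)
P=W[m][:,:2]
def circ(P):
    return least_squares(lambda q:np.hypot(P[:,0]-q[0],P[:,1]-q[1])-q[2],[c[0],c[1],.15],loss='soft_l1',f_scale=.003).x
# outer edge: furthest point by angle
A=np.degrees(np.arctan2(P[:,1]-c[1],P[:,0]-c[0])).astype(int)//3
R=np.hypot(P[:,0]-c[0],P[:,1]-c[1])
E=np.array([P[A==a][np.argmax(R[A==a])] for a in np.unique(A)])
print('circle all',circ(P),'outer',circ(E))
# dividers top z .076
m=(rr<.145)&(rr>.03)&(Z>.066)&(Z<.084)&(X<c[0]+.03)
a=np.degrees(np.arctan2(Y[m]-c[1],X[m]-c[0])); print(np.histogram(a,np.arange(-180,181,10)))
post=(rr<.03)&(Z>.074)&(Z<.09); print('post',W[post].mean(0),post.sum())
def blob(n,u,v,rad,zlo,zhi):
    c0=ray(u/1.5,v/1.5,(zlo+zhi)/2,C)
    m=(np.hypot(X-c0[0],Y-c0[1])<rad)&(Z>zlo)&(Z<zhi); q=W[m]
    print(n,m.sum(),q.mean(0),q.min(0),q.max(0))
blob('egg top',226,298,.06,.01,.1); blob('dish',594,304,.08,.01,.06); blob('ring',368,287,.05,.034,.045);blob('green',250,355,.06,.005,.03);blob('red',186,250,.07,.005,.03);blob('pink',303,397,.06,.005,.03)
E
python3 - <<'E'
from h import *
p=np.load('pics/top0.npz')['p']
cv2.imwrite('pics/crop0.png',cv2.resize(p[100:230,130:330],(800,520),interpolation=cv2.INTER_CUBIC))
E
```

```text
hub guess [0.56721422 0.03871437 0.082     ]
circle all [0.56959577 0.04043003 0.14764907] outer [0.56946461 0.04059521 0.14997032]
(array([ 0, 51, 39,  0,  0,  0,  0,  0,  0,  0,  0, 44,  1,  0,  0,  0,  0,
        0,  0,  1,  1,  0,  0,  1, 13, 34, 58,  0, 91, 13,  0,  0,  0,  0,
        0,  0]), array([-180, -170, -160, -150, -140, -130, -120, -110, -100,  -90,  -80,
        -70,  -60,  -50,  -40,  -30,  -20,  -10,    0,   10,   20,   30,
         40,   50,   60,   70,   80,   90,  100,  110,  120,  130,  140,
        150,  160,  170,  180]))
post [0.56804764 0.03952158 0.0790803 ] 77
egg top 341 [0.46005178 0.35231643 0.06665886] [0.43604615 0.33088997 0.01161469] [0.48872629 0.38312257 0.0872037 ]
dish 781 [ 0.45734678 -0.37633876  0.02247603] [ 0.39908476 -0.42383234  0.01001433] [ 0.50866053 -0.31444685  0.0392266 ]
ring 264 [0.48945689 0.07989722 0.03799991] [0.45313934 0.04346269 0.03403788] [0.52697783 0.11791635 0.04347511]
green 293 [0.35404737 0.31565557 0.01176434] [0.31161134 0.27210546 0.00502738] [0.39160387 0.35339269 0.01754848]
red 557 [0.5675812  0.45288204 0.01617828] [0.50903324 0.40122208 0.00510325] [0.62027761 0.50674731 0.02442127]
pink 541 [0.27462929 0.20801597 0.01600398] [0.22435756 0.15798349 0.005039  ] [0.32891969 0.25829127 0.02308229]
```

View pics/crop0.png

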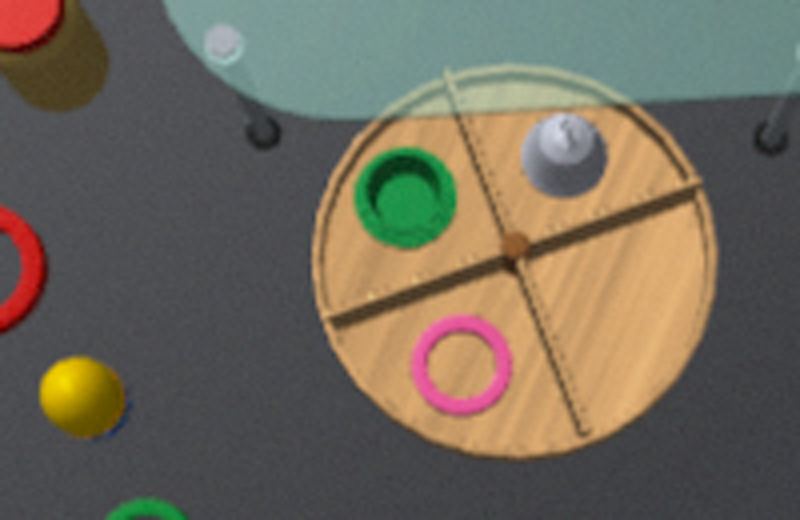

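Run:
```python
from h import *
z=np.load('pics/top0.npz'); C=(z['R'],z['t'],*z['k'])
g=lambda u,v,h: ray(130+u/4-.4,100+v/4-.4,h,C)
hub=np.array([.569,.040])
print('post',g(516,242,.082))
for u,v in [(700,183),(583,433),(332,320)]:
    q=g(u,v,.076)[:2]-hub; print(q,np.hypot(*q),np.degrees(np.arctan2(q[1],q[0])))
a=g(330,118,.185);b=g(790,95,.185);print(a,b,np.degrees(np.arctan2(b[0]-a[0],a[1]-b[1])))
z2=np.load('pics/scene0.npz')['p']
s=r.sense();print(s['tcp_pos'],s['time_s'])
```

```text
post [0.57290944 0.03888801 0.082     ]
[ 0.05030184 -0.13687552] 0.14582586685333968 -69.82158696300223
[-0.13542775 -0.04858444] 0.1438788532818557 -160.26464981183784
[-0.05257857  0.13209969] 0.14217888351007077 111.70364048014937
[0.63011154 0.16363775 0.185     ] [ 0.64624119 -0.14373738  0.185     ] 3.0038684290357427
[0.27211454 0.56215823 0.22170615] 0.15
```

Request:
play_rows(plan=[[[1, 9, -9, -0.5, 0, 0], [2, 18, -18, -1.0, 0, 0], [3, 27, -27, -1.6, 0, 0], [4, 36, -36, -2.2, 0, 0], [5, 45, -44, -2.6, 0, 0]]], hand=0)

```text
time_s: 0.78
tcp_pos: [0.3737, 0.2659, 0.1978]
ee_rot: [[0.0, 0.006, -1.0], [0.0, -1.0, -0.006], [-1.0, -0.0, -0.0]]
wrist_force: [1.1, 0.3, -0.0]
gripper_width: 0.517
```

Request:
play_rows(plan=[[[0.6, 5.5, -2, 0, 0, 0], [1.2, 11, -4, 0, 0, 0], [1.8, 16.5, -6, 0, 0, 0], [2.4, 22, -8, 0, 0, 0], [3, 27.5, -10, 0, 0, 0]]])

```text
time_s: 1.4
tcp_pos: [0.4747, -0.0086, 0.1679]
ee_rot: [[0.001, 0.003, -1.0], [0.0, -1.0, -0.003], [-1.0, -0.0, -0.001]]
wrist_force: [2.0, 1.3, -0.4]
gripper_width: 0.019
```

Run:
```python
from h import *
s=r.sense();print(s['tcp_pos'],s['joints'],s['gripper_width'])
```

```text
[ 0.47466705 -0.00858589  0.16792698] [ 1.86334226e+01  1.03371436e+01 -2.46639158e+01 -5.22748710e-04
 -5.49682666e+01  7.15584344e+01] 0.019012735508232563
```

Request:
play_rows(plan=[[[0, 3.6, 0, 0, 0, 0], [3, 3.6, 0, 0, 0, 0], [6, 3.6, 0, 0, 0, 0], [6, 3.6, 0, 0, 0, 0]]])

```text
time_s: 1.9
tcp_pos: [0.4725, -0.0434, 0.1061]
ee_rot: [[-0.006, 0.002, -1.0], [-0.001, -1.0, -0.002], [-1.0, 0.001, 0.006]]
wrist_force: [-0.3, -0.5, 0.3]
gripper_width: 0.007
```

Run:
```python
from h import *
p,d=r.capture('scene'); cv2.imwrite('pics/s1.png',cv2.resize(p[150:300,150:350],(800,600),interpolation=cv2.INTER_CUBIC))
print(r.sense()['tcp_pos'])
```

```text
[ 0.47403226 -0.04298193  0.10765091]
```

View pics/s1.png

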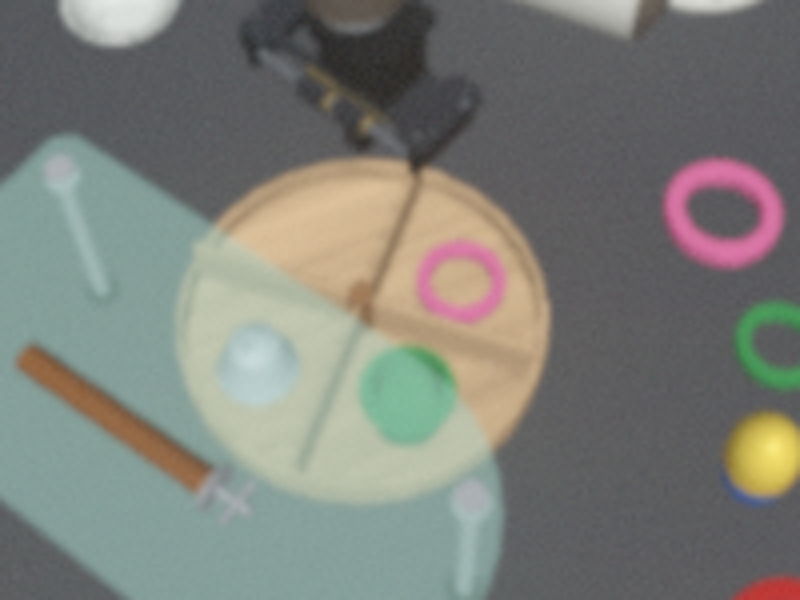

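The shut fingers hang over the free bay, just right of the divider; the tips are near (355,135) in the crop. I'll lower them next.

Request:
play_rows(plan=[[[3, 0, 0, 0, 0, 0], [5.6, 0, 0, 0, 0, 0], [5.6, 0, 0, 0, 0, 0]]])

```text
time_s: 2.33
tcp_pos: [0.4741, -0.0427, 0.0519]
ee_rot: [[-0.002, 0.004, -1.0], [-0.001, -1.0, -0.004], [-1.0, 0.001, 0.002]]
wrist_force: [0.1, 0.7, 0.4]
gripper_width: 0.003
```

Request:
play_rows(plan=[[[0, -1.2, 0.3, 0, 0, 0], [0, -2.2, 0.6, 0, 0, 0], [0, -3.1, 0.9, 0, 0, 0], [0, -4.1, 1.2, 0, 0, 0], [0, -5.2, 1.6, 0, 0, 0]]])

```text
time_s: 2.95
tcp_pos: [0.4584, 0.01, 0.0523]
ee_rot: [[0.001, 0.003, -1.0], [0.0, -1.0, -0.003], [-1.0, -0.0, -0.001]]
wrist_force: [0.7, -0.4, -0.5]
gripper_width: 0.004
```

Request:
play_rows(plan=[[[0, -1.1, 0.3, 0, 0, 0], [0, -2.2, 0.5, 0, 0, 0], [0, -3.3, 0.6, 0, 0, 0], [0, -4.3, 0.5, 0, 0, 0], [0, -5.2, 0.4, 0, 0, 0]]])

```text
time_s: 3.58
tcp_pos: [0.4541, 0.0618, 0.0519]
ee_rot: [[-0.0, 0.003, -1.0], [-0.0, -1.0, -0.003], [-1.0, 0.0, 0.0]]
wrist_force: [1.4, -0.9, -0.0]
gripper_width: 0.003
```

Run:
```python
from h import *
p,d=r.capture('scene'); cv2.imwrite('pics/s2.png',cv2.resize(p[150:300,150:350],(800,600),interpolation=cv2.INTER_CUBIC))
print(r.sense()['tcp_pos'])
```

```text
[0.45458455 0.0625305  0.05199402]
```

View pics/s2.png

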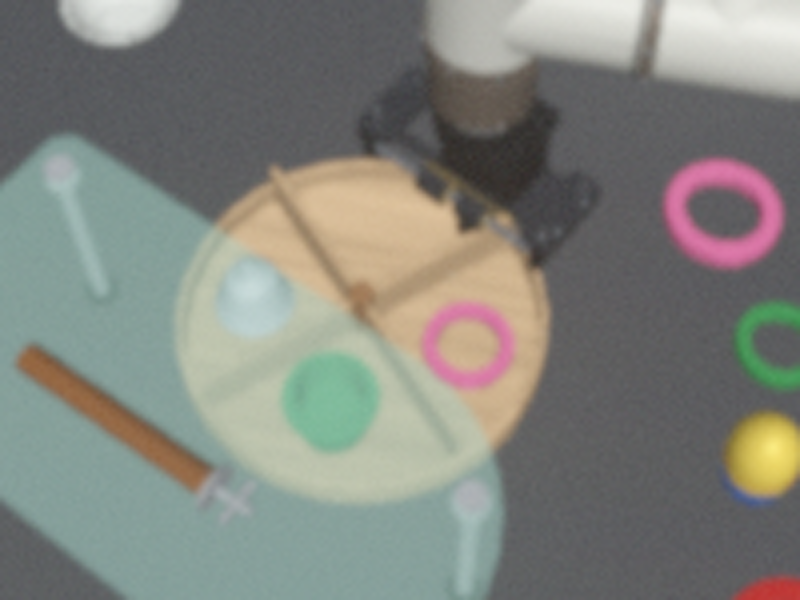

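```bash
cat >> h.py <<'E'
def ang(pts,sc,ou,ov,C,hub=(.569,.040)):
    for u,v in pts:
        q=ray(ou+u/sc-.4,ov+v/sc-.4,.076,C)[:2]-np.array(hub); print(np.hypot(*q).round(3),np.degrees(np.arctan2(q[1],q[0])).round(1))
E
python3 - <<'E'
from h import *
C=cal('scene')
print(ray(150+362/4,150+289/4,.082,C))
ang([(274,171),(452,450),(208,392),(495,238)],4,150,150,C)
E
```

```text
[0.57142169 0.04289427 0.082     ]
0.14 -106.4
0.153 66.6
0.147 -13.0
0.118 154.2
```

Request:
play_rows(plan=[[[0, -1.0, -0.2, 0, 0, 0], [0, -2.0, -0.5, 0, 0, 0], [0, -2.8, -0.9, 0, 0, 0], [0, -3.4, -1.2, 0, 0, 0], [0, -3.7, -1.4, 0, 0, 0]]])

```text
time_s: 4.25
tcp_pos: [0.4682, 0.0986, 0.0519]
ee_rot: [[-0.0, 0.003, -1.0], [-0.0, -1.0, -0.003], [-1.0, 0.0, 0.0]]
wrist_force: [-0.5, -1.9, 0.2]
gripper_width: 0.005
```

Run:
```python
from h import *
p,d=r.capture('scene'); cv2.imwrite('pics/s3.png',cv2.resize(p[150:300,150:350],(800,600),interpolation=cv2.INTER_CUBIC))
print(r.sense()['tcp_pos'])
```

```text
[0.4684903  0.09881369 0.05197779]
```

View pics/s3.png

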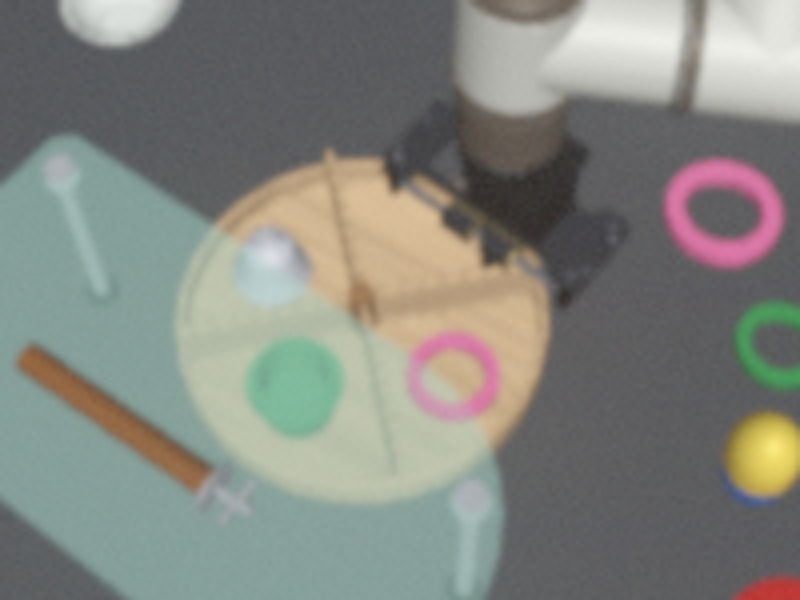

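Request:
play_rows(plan=[[[0, 0.8, 0.5, 0, 0, 0], [-5, 0.8, 0.5, 0, 0, 0], [-10, 0.8, 0.5, 0, 0, 0], [-12, -5, 0.5, 0, 0, 0], [-12, -11, 0.5, 0, 0, 0]]], hand=1)

```text
time_s: 4.92
tcp_pos: [0.4634, 0.209, 0.1746]
ee_rot: [[0.004, 0.001, -1.0], [0.004, -1.0, -0.001], [-1.0, -0.004, -0.004]]
wrist_force: [0.2, -0.3, -0.3]
gripper_width: 0.487
```

Request:
play_rows(plan=[[[0, -5, 2, 0, 0, 0], [0, -10, 3, 0, 0, 0], [0, -11, 3, 0, 0, 0], [0, -11, 3, 0, 0, 0]]])

```text
time_s: 5.42
tcp_pos: [0.432, 0.3177, 0.1716]
ee_rot: [[-0.001, 0.003, -1.0], [-0.001, -1.0, -0.003], [-1.0, 0.001, 0.001]]
wrist_force: [-0.2, -0.0, -0.0]
gripper_width: 0.937
```

Run:
```python
from h import *
s=r.sense(); print(s['tcp_pos'],s['gripper_width'],s['time_s'])
C=cal('wrist'); p,d=r.capture('wrist'); np.savez('pics/w4.npz',p=p,d=d,R=C[0],t=C[1],k=np.array(C[2:]))
cv2.imwrite('pics/w4.png',cv2.resize(p,(768,576)))
C=cal('top'); p,d=r.capture('top'); np.savez('pics/t4.npz',p=p,d=d,R=C[0],t=C[1],k=np.array(C[2:]))
cv2.imwrite('pics/t4.png',cv2.resize(p[100:230,130:330],(800,520),interpolation=cv2.INTER_CUBIC))
```

```text
[0.43196219 0.31768579 0.17158796] 0.9374861732991633 5.425
```

View pics/w4.png

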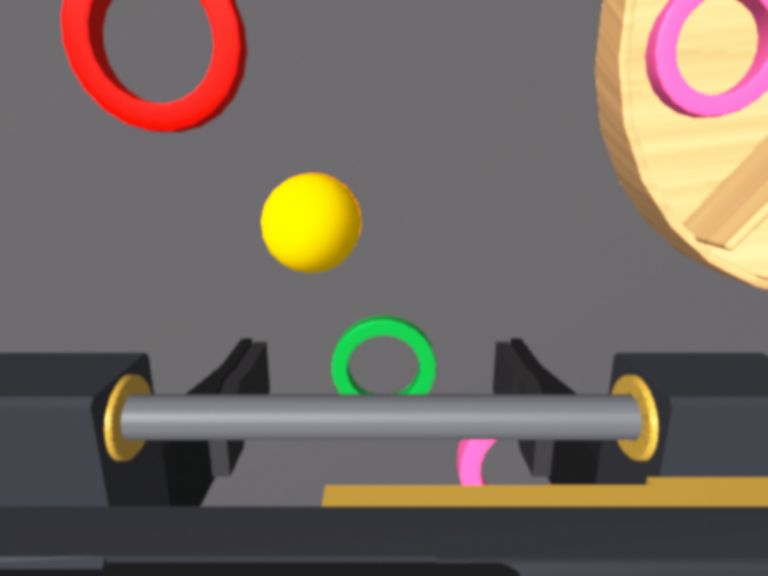

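View pics/t4.png

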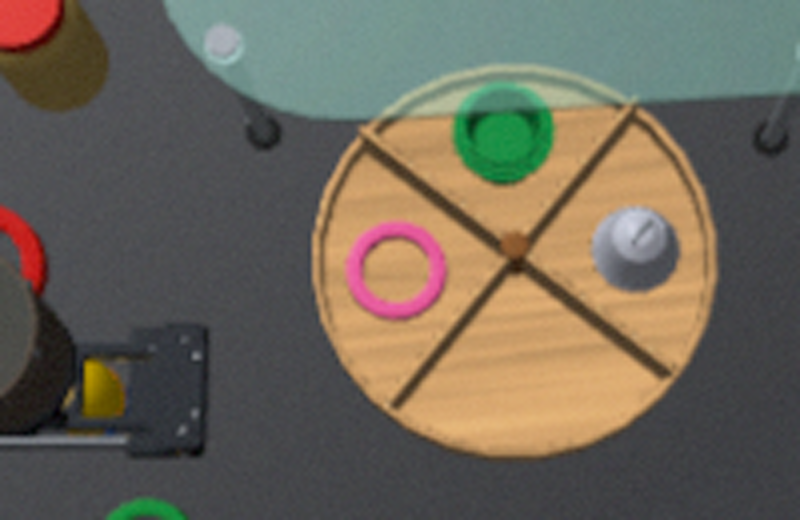

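Run:
```python
from h import *
z=np.load('pics/t4.npz'); C=(z['R'],z['t'],*z['k'])
ang([(397,403),(668,372),(632,108),(365,129)],4,130,100,C)
z=np.load('pics/t4.npz');W=cloud(z['d'],C);hub=np.array([.569,.040])
hsv=cv2.cvtColor(z['p'],cv2.COLOR_BGR2HSV)
m=(hsv[...,0]>150)&(hsv[...,0]<176)&(hsv[...,1]>90)&(np.hypot(W[...,0]-.569,W[...,1]-.04)<.16)
c=W[m].mean(0);print('ring',c,np.hypot(*(c[:2]-hub)),np.degrees(np.arctan2(c[1]-.04,c[0]-.569)))
z=np.load('pics/w4.npz'); C=(z['R'],z['t'],*z['k'])
W=cloud(z['d'],C); hsv=cv2.cvtColor(z['p'],cv2.COLOR_BGR2HSV)
m=(hsv[...,0]>18)&(hsv[...,0]<34)&(hsv[...,1]>150); m[230:]=0
Q=W[m];print(m.sum(),Q.mean(0),Q.min(0),Q.max(0))
from scipy.optimize import least_squares
T=Q[Q[:,2]>.05]
f=least_squares(lambda q:np.sqrt((T[:,0]-q[0])**2+(T[:,1]-q[1])**2+((T[:,2]-q[2]))**2)-q[3],[Q[:,0].mean(),Q[:,1].mean(),.05,.03]);print(f.x,np.abs(f.fun).mean())
b=(np.abs(Q[:,2]-.045)<.012);print('band',b.sum(),Q[b].min(0),Q[b].max(0))
u,v=np.nonzero(m)[1],np.nonzero(m)[0]; print(u.mean(),v.mean())
print(np.argmax(Q[:,2]),Q[np.argsort(-Q[:,2])[:60]].mean(0))
```

```text
0.141 143.3
0.143 -129.6
0.139 -39.0
0.144 50.2
ring [0.56264107 0.1292433  0.03736355] 0.08946955748739031 94.07565571461039
3432 [0.4700377  0.35581963 0.07337999] [ 0.43003552  0.3184855  -0.00091634] [0.50770196 0.40040151 0.33390153]
[0.46671772 0.35845246 0.06037882 0.02487484] 0.0020127676279995217
band 207 [0.43856254 0.33060031 0.0368352 ] [0.49416893 0.38294716 0.05692527]
206.62937062937064 148.2135780885781
1382 [0.47311051 0.35257841 0.12595995]
```

Request:
play_rows(plan=[[[0, -3.9, -3.4, 0, 0, 0], [3, -3.9, -3.4, 0, 0, 0], [6, -3.9, -3.4, 0, 0, 0], [6, -3.9, -3.4, 0, 0, 0]]])

```text
time_s: 6.02
tcp_pos: [0.4654, 0.3543, 0.1097]
ee_rot: [[-0.004, 0.001, -1.0], [-0.005, -1.0, -0.001], [-1.0, 0.005, 0.004]]
wrist_force: [0.4, -0.6, 0.6]
gripper_width: 0.999
```

Run:
```python
from h import *
s=r.sense(); print(s['tcp_pos'],s['gripper_width'],s['time_s'])
p,d=r.capture('wrist'); cv2.imwrite('pics/w5.png',cv2.resize(p,(768,576)))
C=cal('wrist'); print([px((.466,.357,z),C) for z in (.04,.084)])
```

```text
[0.4654263  0.35427388 0.10972519] 0.9989148844849789 6.025
[(np.float64(252.33530812537242), np.float64(204.30327408791595)), (np.float64(252.16858086019974), np.float64(226.07464382162038))]
```

View pics/w5.png

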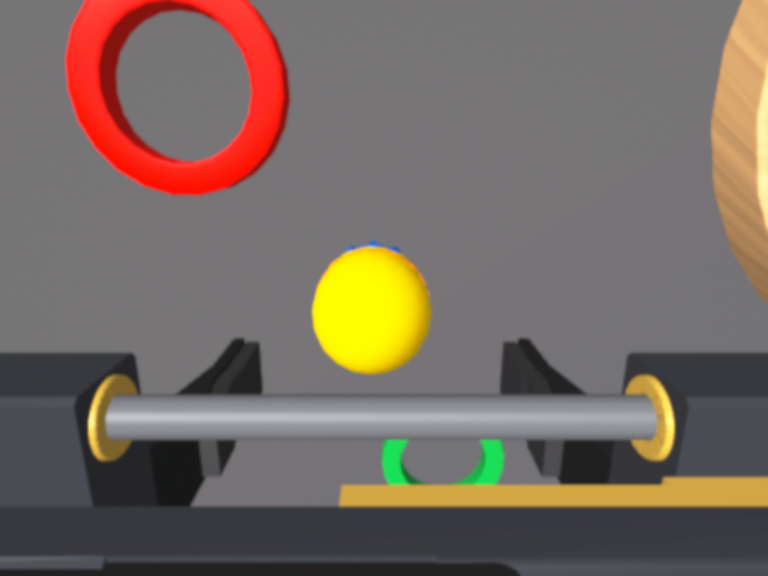

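Run:
```python
from h import *
C=cal('wrist')
for z in (.016,.0): print(ray(371/1.5,242/1.5,z,C)-[.026,0,0])
print(ray(313/1.5,310/1.5,.045,C),ray(430/1.5,310/1.5,.045,C))
# silhouette of model
zs=np.linspace(0,.084,60); 
def R(z):
    return np.where(z<.016,.026,np.where(z<.03,.0285,np.where(z<.048,.0285,.0285*np.sqrt(np.clip(1-((z-.048)/.036)**2,0,1)))))
a=np.linspace(0,2*np.pi,72)
for xe in (.460,.466,.472):
  P=np.array([px((xe+R(z)*np.cos(t),.360+R(z)*np.sin(t),z),C) for z in zs[12:] for t in a])*1.5
  print(xe,P.min(0),P.max(0))
```

```text
[0.46845555 0.36108202 0.016     ]
[0.46549274 0.3613684  0.        ]
[0.46575822 0.38937664 0.045     ] [0.46580783 0.33151345 0.045     ]
0.46 [313.62272616 253.33376273] [430.73674697 385.65723345]
0.466 [313.16217489 242.29194679] [431.11100552 373.95948458]
0.472 [312.69499159 231.10852623] [431.49061896 362.11087777]
```

Request:
play_rows(plan=[[[2, -0.6, 0, 0, 0, 0], [5, -0.6, 0, 0, 0, 0], [8, -0.6, 0, 0, 0, 0], [8.9, -0.6, 0, 0, 0, 0], [8.9, -0.6, 0, 0, 0, 0]]])

```text
time_s: 6.7
tcp_pos: [0.4669, 0.3635, 0.024]
ee_rot: [[0.001, 0.003, -1.0], [0.001, -1.0, -0.003], [-1.0, -0.001, -0.001]]
wrist_force: [-0.1, -0.9, -0.5]
gripper_width: 0.998
```

Request:
play_rows(plan=[[[0, 0, 0, 0, 0, 0], [0, 0, 0, 0, 0, 0], [0, 0, 0, 0, 0, 0], [0, 0, 0, 0, 0, 0], [0, 0, 0, 0, 0, 0]]], hand=0.5)

```text
time_s: 7.32
tcp_pos: [0.4661, 0.3629, 0.0233]
ee_rot: [[-0.0, 0.003, -1.0], [-0.001, -1.0, -0.003], [-1.0, 0.001, 0.0]]
wrist_force: [-0.2, -1.6, 3.5]
gripper_width: 0.643
```

Request:
play_rows(plan=[[[-3, 0, 0, 0, 0, 0], [-7, 0, 0, 0, 0, 0], [-11, 1, 0, 0, 0, 0], [-12, 6, 0, 0, 0, 0], [-12, 11, -0.5, 0, 0, 0]]])

```text
time_s: 7.95
tcp_pos: [0.4717, 0.253, 0.144]
ee_rot: [[0.002, 0.004, -1.0], [0.002, -1.0, -0.004], [-1.0, -0.002, -0.002]]
wrist_force: [0.9, -0.2, -1.9]
gripper_width: 0.644
```

Request:
play_rows(plan=[[[0, 5, -0.3, 0, 0, 0], [0, 10, -0.6, 0, 0, 0], [0, 15, -0.8, 0, 0, 0], [0, 20, -1, 0, 0, 0], [0, 22.2, -1, 0, 0, 0]]])

```text
time_s: 8.57
tcp_pos: [0.4818, 0.0292, 0.1427]
ee_rot: [[-0.0, 0.001, -1.0], [0.0, -1.0, -0.001], [-1.0, -0.0, 0.0]]
wrist_force: [0.7, 1.2, -0.4]
gripper_width: 0.641
```

Request:
play_rows(plan=[[[0, 0, 0, 0, 0, 0], [0, 0, 0, 0, 0, 0]]])

```text
time_s: 8.82
tcp_pos: [0.4824, 0.0318, 0.1429]
ee_rot: [[0.0, 0.003, -1.0], [0.0, -1.0, -0.003], [-1.0, -0.0, -0.0]]
wrist_force: [0.6, 0.4, -0.6]
gripper_width: 0.64
```

Run:
```python
from h import *
s=r.sense(); print(s['tcp_pos'],s['gripper_width'],s['time_s'])
p,d=r.capture('scene'); cv2.imwrite('pics/s6.png',cv2.resize(p[130:280,150:350],(800,600),interpolation=cv2.INTER_CUBIC))
p,d=r.capture('wrist'); cv2.imwrite('pics/w6.png',cv2.resize(p,(768,576)))
```

```text
[0.4823969  0.03178922 0.1429182 ] 0.639789038495279 8.825
```

View pics/s6.png

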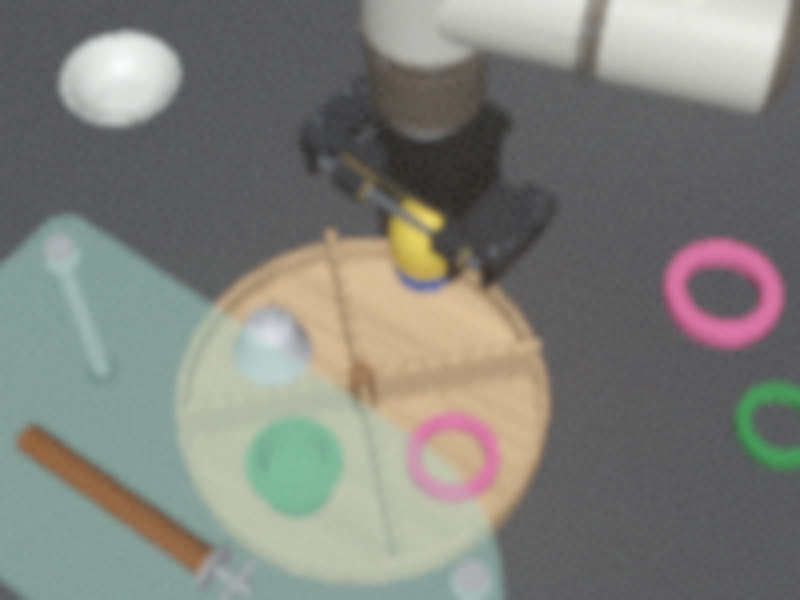

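View pics/w6.png

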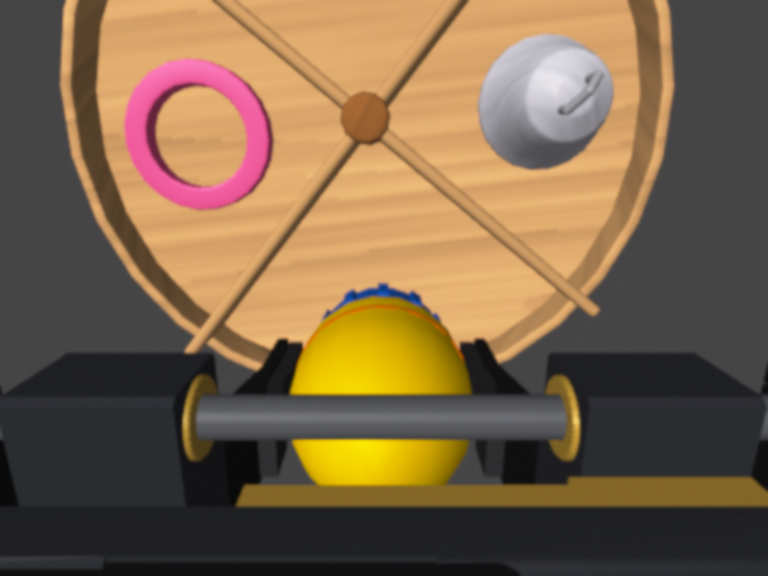

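The egg is held upright over the middle of the free bay. The ring and bell are clear of it, and the dividers run to about (200,345) and (597,310) in the wrist view. I'll lower it now.

Request:
play_rows(plan=[[[3, 0, 0, 0, 0, 0], [6, 0, 0, 0, 0, 0], [8, 0, 0, 0, 0, 0], [9, 0, 0, 0, 0, 0], [9.1, 0, 0, 0, 0, 0]]])

```text
time_s: 9.55
tcp_pos: [0.4822, 0.0317, 0.0517]
ee_rot: [[-0.001, 0.004, -1.0], [-0.0, -1.0, -0.004], [-1.0, 0.0, 0.001]]
wrist_force: [0.4, -0.2, 0.1]
gripper_width: 0.643
```

Request:
play_rows(plan=[[[0, 0, 0, 0, 0, 0], [0.1, 0, 0, 0, 0, 0], [0.2, 0, 0, 0, 0, 0]]])

```text
time_s: 9.93
tcp_pos: [0.4825, 0.0313, 0.0505]
ee_rot: [[0.001, 0.003, -1.0], [0.0, -1.0, -0.003], [-1.0, -0.0, -0.001]]
wrist_force: [0.0, 0.7, 0.0]
gripper_width: 0.642
```

Request:
play_rows(plan=[[[0.1, 0, 0, 0, 0, 0], [0.15, 0, 0, 0, 0, 0], [0.15, 0, 0, 0, 0, 0]]])

```text
time_s: 10.3
tcp_pos: [0.4824, 0.0312, 0.0493]
ee_rot: [[0.001, 0.003, -1.0], [-0.0, -1.0, -0.003], [-1.0, 0.0, -0.001]]
wrist_force: [-1.5, 0.3, 5.3]
gripper_width: 0.649
```

Floor contact: the upward force is about 5 N at the expected height. Releasing.

Request:
play_rows(plan=[[[0, 0, 0, 0, 0, 0], [0, 0, 0, 0, 0, 0], [0, 0, 0, 0, 0, 0], [0, 0, 0, 0, 0, 0], [0, 0, 0, 0, 0, 0]]], hand=0.9)

```text
time_s: 10.92
tcp_pos: [0.4822, 0.0312, 0.0484]
ee_rot: [[-0.0, 0.003, -1.0], [-0.0, -1.0, -0.003], [-1.0, 0.0, 0.0]]
wrist_force: [-0.6, -0.1, -0.2]
gripper_width: 0.894
```

Request:
play_rows(plan=[[[-2, 0, 0, 0, 0, 0], [-5, 0, 0, 0, 0, 0], [-9, 0, 0, 0, 0, 0], [-13, 0, 0, 0, 0, 0], [-15, 0, 0, 0, 0, 0]]])

```text
time_s: 11.55
tcp_pos: [0.483, 0.0315, 0.2009]
ee_rot: [[0.004, 0.003, -1.0], [0.001, -1.0, -0.003], [-1.0, -0.001, -0.004]]
wrist_force: [0.4, 0.5, 0.4]
gripper_width: 0.9
```

Request:
play_rows(plan=[[[0, -5, 1, 0, 0, 0], [0, -10, 2, 0, 0, 0], [0, -15, 3, 0, 0, 0], [0, -20, 3, 0, 0, 0], [0, -20, 3, 0, 0, 0]]])

```text
time_s: 12.18
tcp_pos: [0.4515, 0.234, 0.1983]
ee_rot: [[0.0, 0.007, -1.0], [0.0, -1.0, -0.007], [-1.0, -0.0, -0.0]]
wrist_force: [0.7, 0.0, -0.8]
gripper_width: 0.898
```

Run:
```python
from h import *
s=r.sense(); print(s['tcp_pos'],s['gripper_width'],s['time_s'])
p,d=r.capture('scene'); cv2.imwrite('pics/s7.png',cv2.resize(p[130:280,150:350],(800,600),interpolation=cv2.INTER_CUBIC))
C=cal('top'); p,d=r.capture('top'); np.savez('pics/t7.npz',p=p,d=d,R=C[0],t=C[1],k=np.array(C[2:]))
cv2.imwrite('pics/t7.png',cv2.resize(p[100:230,130:330],(800,520),interpolation=cv2.INTER_CUBIC))
```

```text
[0.45147385 0.23399236 0.19827862] 0.8979882238593339 12.175
```

View pics/s7.png

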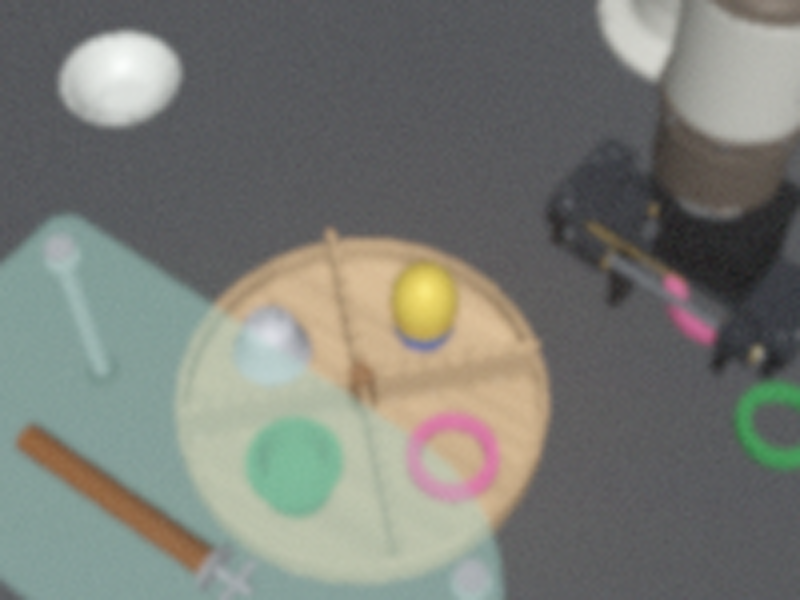

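View pics/t7.png

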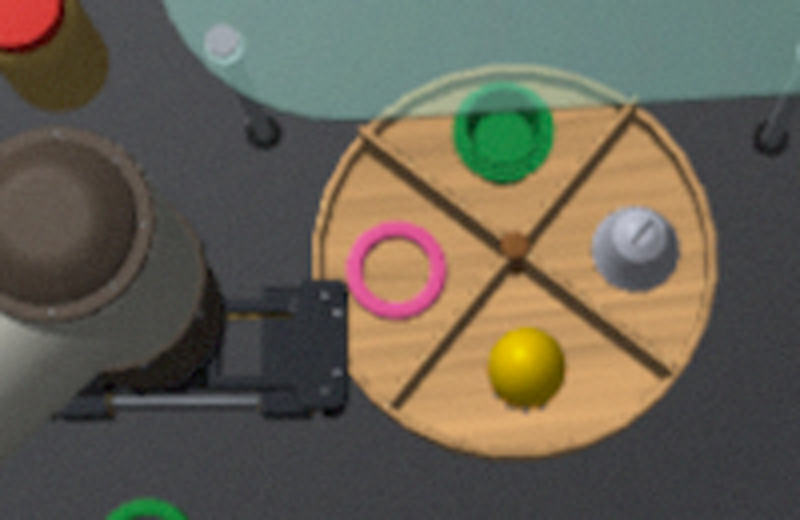

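Run:
```python
from h import *
z=np.load('pics/t7.npz'); C=(z['R'],z['t'],*z['k']); hub=np.array([.569,.04])
g=lambda u,v,h: ray(130+u/4-.4,100+v/4-.4,h,C)[:2]
ang([(397,403),(668,372),(632,108),(365,129)],4,130,100,C)
b=lambda k: hub+.088*np.array([np.cos(np.radians(185.7+90*k)),np.sin(np.radians(185.7+90*k))])
print('front off',b(0)-(hub-.088*np.array([.9986,.0523])))
for n,u,v,h,k in [('egg',527,367,.085,0),('bell',637,250,.045,1),('cups',504,132,.088,2),('ring',396,270,.0395,3)]: print(n,g(u,v,h),np.hypot(*(g(u,v,h)-b(k))))
```

```text
0.141 143.3
0.143 -129.6
0.139 -39.0
0.144 50.2
front off [ 0.00031191 -0.00413774]
egg [0.47994511 0.0313903 ] 0.0014956977673708757
bell [ 0.57673531 -0.05245149] 0.004988838374775542
cups [0.65439102 0.04745041] 0.002527664522711123
ring [0.56283871 0.12875699] 0.0028410500946857284
```

```bash
python3 -c "
from h import *
print(r.finish_job())"
```

```text
the job is handed in; nothing more can be done
None
```

I turned the lazy Susan about 62° clockwise by pushing one divider gently from inside the free bay. Then I gripped the egg on its straight sides and stood it on its cap in that bay, which is now at the front. I released it, drew the arm clear and handed the job in at about 12 s of the 67 s allowed; no verdict was reported.

In the last camera check:
- **Free bay:** its middle is about 4 mm from the front point, out from under the glass.
- **Egg:** it is about 2 mm from the bay's middle. It looks upright, but I judged that by eye and did not measure the tilt.
- **Cups, bell and ring:** each is upright in its own bay, within about 5 mm of the middle.
- **Dish and glass shelf:** the dish looked untouched. I saw no sign of contact with the glass; the forces read after each move never exceeded about 5 N, the highest being when the egg touched the bay floor.

No check failed. The divider-end angles disagreed with each other by about 2–3°, which is only a few millimetres at the bay's middle. The tray angle was the same before and after placing the egg.

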